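Raise the marking gauge's telescoping arm to its ring mark and hold it for clamping

TASK

I want to pencil a trim line round the tallest of the three turned wooden sleeves: stand it upright in the middle of the marking gauge's turntable and let go of it. Then pinch the lock button in against the gauge's head, draw the telescoping arm up until the ring mark on its bar comes level with the top of the tube (40 mm up), and finish holding the arm there, still gripping its head, so that I can tighten the clamp screw; it drops if you let go. Leave the two other sleeves standing where they are.

Things in the scene. Friction and masses are not known exactly. Their poses are not given: they have to be found in the camera images.
- gauge: marking gauge fixed to the bench; hardwood base 104 (x) x 230 (y) x 12 mm, origin under its centre, z up. At y = +65 mm a wooden turntable, 96 mm across, turning freely about the vertical; at y = -65 mm the post: a tube 26 mm square with a steel collar 32 mm square at its rim, a bright bar 18 mm square sliding up in it, and a clamp screw at 44 mm height out to y = -100 mm
- turntable_top (a point): centre of the turntable's top face, 24 mm above the bench; the sleeve's foot goes here. It does not turn with the disc
- rim (a point): centre of the top of the tube, on the post's axis, 78 mm above the bench. The latch's steel keeper bar stands in front of the tube: on its -x side, out to 35 mm from the axis, 8 to 14 mm below the rim
- gauge_arm (a joint): how far the telescoping arm is drawn up, in m: 0 home (fully down, latched), 0.040 when the lower edge of the dark ring mark round the bar is level with the rim, 0.060 at the upper stop. Scale lines every 5 mm. The arm weighs 0.28 to 0.46 kg, slides with little friction and drops when let go
- head_grip (a point): where to pinch the arm's head, 22 mm above the rim when home; moves with the arm, axes as the gauge's. Head: dark steel block 34 (x) x 30 (y) mm, from 16 mm below to 16 mm above this point. Button on its -x side, 29 mm from here when out, 23 mm when in; thumb pad on its +x side, 23 mm from here. Close the fingers along the gauge's x, from above: 52 mm wide, 46 mm with the button in
- rest_tip (a point): tip of the arm's flat pencil rest (top face, 12 mm wide), 98 mm from the post's axis towards the turntable, 32 mm short of the turntable's centre; 44 mm above the bench when home, 84 mm at the ring mark. It hangs on a rod 9 mm thick that leaves the head's +y face 14 mm above the rim, runs out to 52 mm from the axis and then down
- lock_button (a joint): round steel lock button 22 mm across on the head's -x side, in m: 0 out (latched: the arm catches after about 1 mm), 0.006 fully in; press it fully in (the latch is free from 0.0045 on). It moves to the gauge's +x when pressed, against a spring of 2 N when out and 5 N when in. Once the arm is 15 mm up, the latch is past its keeper and the button no longer matters
- sleeve_tall: tallest of the three turned wooden sleeves, pale wood, standing upright, 70 mm tall, heads 42 mm across (bottom one to 19 mm height, top one from 51 mm up), waist 34 to 36 mm across between them; about 50 g. Origin at the centre of its underside, z along its axis
- sleeve_mid: dark wooden sleeve 55 mm tall, 38 mm across, standing upright; origin at the centre of its underside. Leave it
- sleeve_short: pale wooden sleeve 40 mm tall, 44 mm across, standing upright; origin at the centre of its underside. Leave it
There are look-alikes about, which are no part of the job. What is shaped like the sleeve_tall but blue or orange is not meant.

How it is judged:
By the outcome, as a careful person would: the job done as asked, in the order asked, and still so for the second after the job is handed in, while the arm keeps its last pose, push and grip.
It also fails if it takes over 54 s, if anything falls off the work surface, if the arm or the gripper's body presses on something with over 40 N, if the wrist force passes 120 N, or if a joint passes its speed limit or range.

ROBOT

A 6-joint arm with a two-finger parallel gripper is mounted at the origin on a cart in front of the work surface, level with it; the furniture and walls round the work are solid. World frame = base frame: x ahead of the robot, y to its left, z up, the work surface at z = 0. Lengths are in m, angles in rad, forces in N, time in s.
With the tool pointing down it reaches from about 0.35 to 0.975 m from the base axis. Payload 4.9 kg.
Tool frame: the origin (TCP) lies at the very end of the fingers, on their centre line; the grasp point (between the pads) lies 19 mm behind it; z points along the fingers, y is the line along which they close (so a half turn about z gives the same grasp; the last joint's range is limited). The gripper opens to 85 mm and grips with 20 to 120 N. Pads are 22 mm wide; open, the fingers measure 114 mm over their backs; the gripper's body (76 mm by 85 mm) begins 54 mm behind the grasp point. The pads swing forward as they close: fully open they stand 13 mm farther back than shut.
Start: joints at [-1.394, 0.053, 1.613, -0, 1.476, -0.119], TCP at [0.182, -0.598, 0.231] pointing down, gripper open.
Joint ranges: [-3.01, 3.01], [-1.01, 2.22], [0.06, 2.58], [-1.02, 4.17], [0.09, 2.62], [-3.14, 3.14]. Speed limits (rad/s): [2.57, 2.57, 3.14, 3.14, 3.14, 3.14].

INTERFACE

Orientations are given as a unit quaternion [w, x, y, z].
In Python, from plant import manip, vision, order gives the robot as it stands.
- The arm moves only by the tool play_rows, never from a script. Its argument "steps" is a list that holds one entry, the list of rows, each a list of 6 numbers: the shift along the tool's x, y, z in mm, then the turn, a rotation vector about the tool's x, y, z in degrees. A call has 1 to 12 rows; each row is the pose to reach, as a shift and turn from the pose commanded when the call began, along the tool's axes at that moment; what a row does not reach only later rows make up. A row lasts 1/12 s, in which the tool goes at most 41.7 mm and 7.16 degrees, less where a joint would pass 70% of its speed; a pose out of reach is approached as far as the arm can. A call with a gripper value outside its range is refused whole. "claw" is the gripper's target within -1 to 1 (fully open at 1, half-way at 0, shut at -1), set as the call begins (left out, the last holds). The fingers move at their own pace and stop on an object; the grip force is fixed at half the most. Time passes only in rows, so rows that repeat a pose let the fingers close. It gives the time, the measured TCP pose, the force, the opening and the grip force at its end, in the units of the state.
- manip.state(): the state, without advancing time (a new reading comes with each control period).
- vision.grab_frame(name): name is "side" or "top"; returns (picture, depth): 400x640x3 uint8, blue, green, red; 400x640 float32, m along the optical axis (not along the pixel's ray), 0 where there is no reading.
- vision.camera_info(name): a dict with "K" (3x3 intrinsics, pixels), "eye" and "orientation" of the camera in the world. Camera axes: x right, y down, z forward; pixel columns grow to the right and rows downward; lengths in m; the calibration is good to about 2 mm. A picture is of the moment at which its call begins. camera_info takes no time and is no camera call.
- order.job_done(): hands the job in; it is judged then, once.
The state is a dict: "time": time; "joint_pos": joint angles; "joint_vel": joint speeds; "joint_efforts": joint torques, N m; "tool_pos": TCP position; "tool_rot": TCP orientation; "contact_force": force on the tool from outside, world axes, zero at the start; "ft_torque": the same for the moment, N m; "gripper_width": opening from 0.0 (shut) to 1.0 (fully open); "grasp_force": force on a finger pad.
Only numpy, scipy, OpenCV 4.12 (cv2) and the standard library are available. Lean on these libraries where they do the work, as an engineer would, in place of code of your own. Each camera call takes 0.05 s, during which the arm holds its last target. There are 200 camera calls.

## Working session

There is one attempt and no reset: what is moved stays moved. The work goes in short steps, Python scripts to look and compute and a tool call to move; the robot and the scene stay as the last step left them, time stands still between calls to the robot, and variables do not carry over. Pictures are saved under pics/ and viewed, at most 10 in all, crops included, and the job is handed in when it is done.

Besides the shell and the picture viewer there is one more tool, called after "Emit:" as name(argument=value, ...), one argument or row to a line, values as JSON. play_rows: Moves the arm, as the interface text tells. Its arguments: {"type":"object","properties":{"steps":{"type":"array"},"claw":{"type":"number"}},"required":["steps"]}

```bash
mkdir -p pics; ls
cat > h.py <<'E'
import numpy as np, cv2
from plant import manip, vision, order
from scipy.spatial.transform import Rotation as R
def rot(q): return R.from_quat([q[1],q[2],q[3],q[0]]).as_matrix()
def grab(n):
    c=vision.camera_info(n); p,d=vision.grab_frame(n)
    return p,d,c
def cloud(d,c):
    K=np.array(c["K"]); v,u=np.mgrid[:400,:640]
    P=np.stack([(u-K[0,2])*d/K[0,0],(v-K[1,2])*d/K[1,1],d],-1)
    W=P@rot(c["orientation"]).T+np.array(c["eye"]); W[d==0]=np.nan
    return W
def proj(p,c):
    K=np.array(c["K"]); q=rot(c["orientation"]).T@(np.array(p)-np.array(c["eye"])); q=K@q
    return q[:2]/q[2]
E
python3 - <<'E'
from h import *
for n in("top","side"):
    p,d,c=grab(n); cv2.imwrite(f"pics/{n}0.png",p); np.savez(f"{n}0.npz",p=p,d=d); print(c)
s=manip.state(); print(s)
E
```

```text
pics
{'K': array([[439.6969195 ,   0.        , 316.72099404],
       [  0.        , 439.6969195 , 203.42083539],
       [  0.        ,   0.        ,   1.        ]]), 'eye': array([0.31419576, 0.2364487 , 1.12517374]), 'orientation': array([ 0.07504829, -0.68897593,  0.71666368, -0.07793005])}
{'K': array([[456.71699783,   0.        , 320.36336087],
       [  0.        , 456.71699783, 195.24097739],
       [  0.        ,   0.        ,   1.        ]]), 'eye': array([0.16640171, 1.11918781, 0.68958163]), 'orientation': array([ 0.0964166 , -0.16620696,  0.85886132, -0.47480134])}
{'time': 0.1, 'joint_pos': array([-1.39402489e+00,  5.32954572e-02,  1.61410848e+00, -2.33653030e-05,
        1.47604644e+00, -1.19002068e-01]), 'joint_vel': array([-0.00173562, -0.00270588, -0.00434159, -0.00167791,  0.00040628,
        0.00030594]), 'joint_efforts': array([-6.40897397e-04, -3.94902456e+01, -3.71366394e+01, -2.44492994e-04,
        3.87814376e-03, -6.88987129e-06]), 'tool_pos': array([ 0.18206928, -0.59731119,  0.23021192]), 'tool_rot': array([-9.28139732e-04,  9.89084078e-01,  1.47349323e-01, -3.84505528e-05]), 'contact_force': array([ 0.48265596, -0.53826299,  0.14450097]), 'ft_torque': array([-0.00228314,  0.09062572, -0.03580779]), 'grasp_force': 0.0, 'gripper_width': 1.000129581893217}
```

View pics/top0.png

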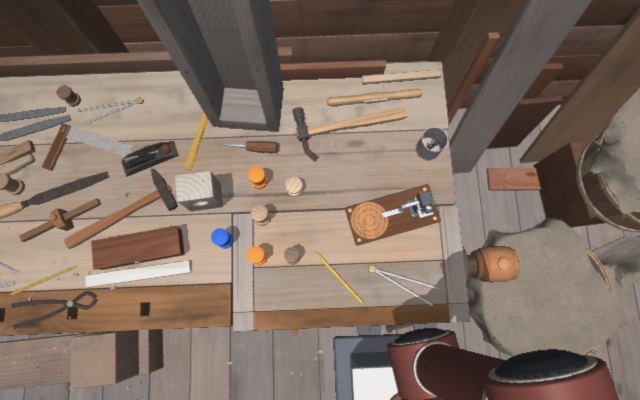

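View pics/side0.png

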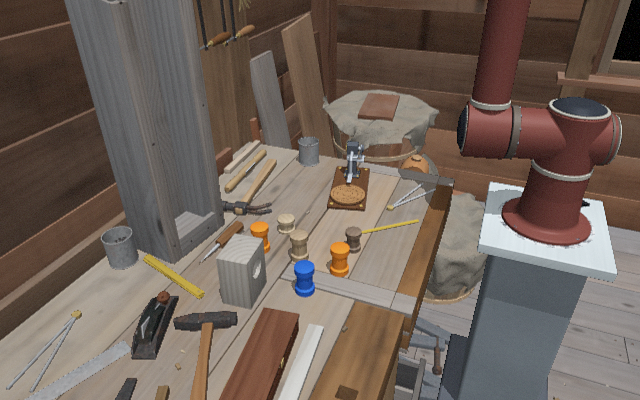

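Top view: tall candidates are the pale sleeve (260,215), pale short (294,186), dark mid (293,255), orange (258,177) and (257,255), and blue (222,238). In the side view the pale sleeve at (299,245) is the tall waisted one, so I choose that. The gauge is at top (395,214), with its turntable at (370,221) and its post at about (423,206). Next I measure and check with a crop.

Run:
```python
from h import *
T=np.load("top0.npz");S=np.load("side0.npz")
ct=vision.camera_info("top");cs=vision.camera_info("side")
W=cloud(T["d"],ct); V=cloud(S["d"],cs)
for n,(u,v) in dict(tall=(260,212),short=(294,184),mid=(293,254),tt=(370,221)).items():
    print(n,W[v,u])
for n,(u,v),r in(("tall",(260,214),14),("short",(294,186),14),("mid",(293,255),14)):
    sub=W[v-r:v+r,u-r:u+r].reshape(-1,3); z=sub[:,2]; zm=np.nanpercentile(z,97)
    m=z>zm-.006; q=sub[m]; print(n,zm,q.mean(0),q.min(0),q.max(0), (q.min(0)+q.max(0))/2)
a=cv2.resize(T["p"][170:255,335:450],None,fx=6,fy=6,interpolation=cv2.INTER_CUBIC)
cv2.imwrite("pics/c1.png",a)
b=cv2.resize(S["p"][205:305,235:375],None,fx=5,fy=5,interpolation=cv2.INTER_CUBIC)
cv2.imwrite("pics/c2.png",b)
# gauge base points
reg=W[175:250,340:445]
m=(reg[...,2]>.006)&(reg[...,2]<.018)
rgb=T["p"][175:250,340:445].astype(int)
q=reg[m]; print(len(q)); 
rect=cv2.minAreaRect((q[:,:2]*1000).astype(np.float32)); print(rect)
m=(reg[...,2]>.02)&(reg[...,2]<.030); q=reg[m]; rect=cv2.minEnclosingCircle((q[:,:2]*1000).astype(np.float32)); print(len(q),rect, np.median(q,0))
m=(reg[...,2]>.1); q=reg[m]; print(len(q),q.mean(0),q.min(0),q.max(0)); print(cv2.minAreaRect((q[:,:2]*1000).astype(np.float32)))
```

```text
tall [0.53089315 0.36729798 0.06776482]
short [0.60588308 0.28315711 0.04059894]
mid [0.42626446 0.28995397 0.05464868]
tt [0.50559831 0.09351276 0.02350438]
tall 0.0721980779694003 [0.52954383 0.37053157 0.06996436] [0.50847741 0.34992159 0.06626189] [0.54847909 0.39143234 0.07504209] [0.52847825 0.37067696 0.07065199]
short 0.04321604473125734 [0.60508429 0.2859152  0.04069051] [0.58442094 0.26510793 0.03721685] [0.62550233 0.30631477 0.04626133] [0.60496164 0.28571135 0.04173909]
mid 0.05737224963513948 [0.42550104 0.29466317 0.05520556] [0.40718771 0.27763281 0.05140578] [0.44399135 0.3120593  0.06048478] [0.42558953 0.29484605 0.05594528]
1807
((531.0072021484375, 39.92655944824219), (260.05401611328125, 190.71109008789062), 85.07061767578125)
1074 ((513.3408203125, 52.94584655761719), 91.59587097167969) [0.50819143 0.09599288 0.02427121]
250 [ 0.53424565 -0.02891284  0.11323129] [ 0.50564741 -0.0475254   0.10028177] [0.56047284 0.00282507 0.12101768]
((533.5106811523438, -31.381183624267578), (51.465476989746094, 45.3533935546875), 51.157264709472656)
```

View pics/c1.png

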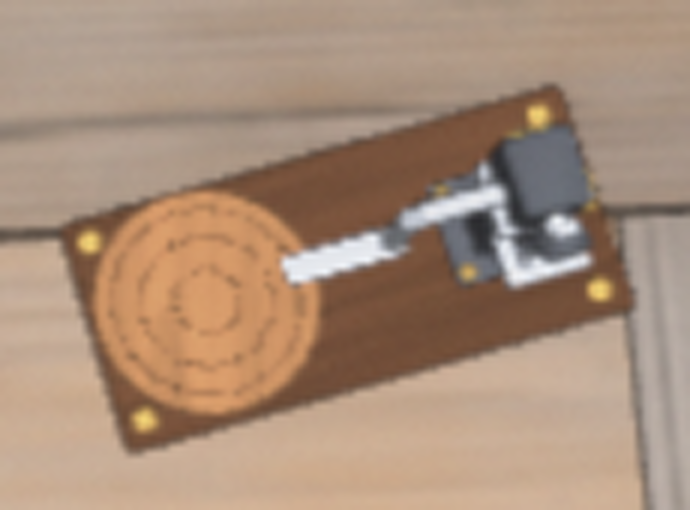

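View pics/c2.png

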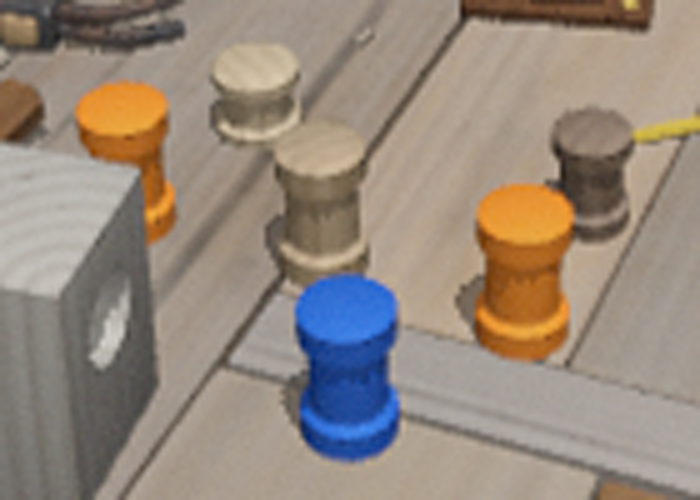

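The close crop confirms it: the pale waisted sleeve, crop (322,205), is taller than the short one at (255,90); the dark one is at (590,175). In the gauge crop the base corners, the turntable (207,301), the dark head (545,172) and the button on the image-down side (560,235) are clear. Now the gauge pose from the corners.

```bash
cat >> h.py <<'E'
def ray(u,v,z,c):
    K=np.array(c["K"]); r=rot(c["orientation"])@np.array([(u-K[0,2])/K[0,0],(v-K[1,2])/K[1,1],1]); e=np.array(c["eye"])
    return e+r*(z-e[2])/r[2]
E
python3 - <<'E'
from h import *
ct=vision.camera_info("top");cs=vision.camera_info("side")
f=lambda x,y,z: ray((x+.5)/6-.5+335,(y+.5)/6-.5+170,z,ct)[:2]
C=[f(*p,.012) for p in((62,228),(557,86),(634,308),(130,452))]
c=np.mean(C,0); print(c,[np.linalg.norm(C[i]-C[(i+1)%4]) for i in range(4)])
yd=(C[0]+C[3]-C[1]-C[2]); yd/=np.linalg.norm(yd); yaw=np.arctan2(-yd[0],yd[1]); print("yaw",np.degrees(yaw))
xd=np.array([np.cos(yaw),np.sin(yaw)])
tt=f(207,301,.024); print("tt",tt, c+.065*yd)
print("post",c-.065*yd)
T=np.load("top0.npz");W=cloud(T["d"],ct).reshape(-1,3);S=np.load("side0.npz");V=cloud(S["d"],cs).reshape(-1,3)
o=c-.065*yd
for n,Q in(("top",W),("side",V)):
    g=np.c_[(Q[:,:2]-o)@xd,(Q[:,:2]-o)@yd,Q[:,2]]
    m=(abs(g[:,0])<.05)&(abs(g[:,1])<.03)&(g[:,2]>.108)&(g[:,2]<.125)
    q=g[m]; print(n,len(q),np.percentile(q,[2,50,98],axis=0).round(4))
    m=(abs(g[:,0])<.03)&(g[:,1]>.04)&(g[:,1]<.11)&(g[:,2]>.038)&(g[:,2]<.05)
    q=g[m]; print(len(q),q.min(0),q.max(0))
from scipy.spatial.transform import Rotation as R
s=manip.state(); M=rot(s["tool_rot"]); print(M.round(3))
print(np.degrees(yaw),"tall az",)
E
```

```text
[0.52337291 0.03312818] [np.float64(0.22589170488458662), np.float64(0.1021351790743104), np.float64(0.22569204128271883), np.float64(0.10069356998308354)]
yaw 13.835071197079156
tt [0.50882548 0.09569572] [0.5078296 0.0962424]
post [ 0.53891622 -0.02998605]
top 209 [[-0.03   -0.0135  0.1088]
 [-0.0012  0.001   0.1153]
 [ 0.0187  0.0147  0.1199]]
89 [-0.0051905   0.04605001  0.0398137 ] [0.00710464 0.09745167 0.04892871]
side 83 [[-0.0298 -0.0083  0.1084]
 [-0.0006  0.0097  0.1145]
 [ 0.0171  0.0207  0.1176]]
46 [-0.00650859  0.05411059  0.03967651] [0.00560003 0.10321723 0.0495342 ]
[[ 0.957  0.291 -0.   ]
 [ 0.291 -0.957  0.002]
 [ 0.    -0.002 -1.   ]]
13.835071197079156 tall az
```

```bash
cat >> h.py <<'E'
GY=np.radians(13.84)
def to(p,yaw=GY,ydown=None):
    # row to reach TCP p (world) with tool down and tool y along gauge +x heading
    s=manip.state(); M=rot(s["tool_rot"])
    y=np.array([np.cos(yaw),np.sin(yaw),0]); z=np.array([0,0,-1.]); G=np.c_[np.cross(y,z),y,z]
    r=R.from_matrix(M.T@G).as_rotvec(degrees=True)
    print("row",(M.T@(np.array(p)-s["tool_pos"])*1000).round(1),r.round(2),"tcp",s["tool_pos"].round(4),"t",s["time"],"F",s["contact_force"].round(1),"w",round(s["gripper_width"]*85,1),round(s["grasp_force"],1))
E
python3 -c "
from h import *
to([.56,0,.231]); to([.5285,.3707,.16])"
```

```text
row [ 5.356e+02 -4.612e+02  2.000e-01] [-8.000e-02 -9.000e-02 -8.689e+01] tcp [ 0.1821 -0.5973  0.2302] t 0.1 F [ 0.5 -0.5  0.1] w 85.0 0.0
row [ 613.5 -824.9   71.9] [-8.000e-02 -9.000e-02 -8.689e+01] tcp [ 0.1821 -0.5973  0.2302] t 0.1 F [ 0.5 -0.5  0.1] w 85.0 0.0
```

Emit:
play_rows(
  steps=[
    [[536, -461, 0, 0, 0, -87], [536, -461, 0, 0, 0, -87], [536, -461, 0, 0, 0, -87], [536, -461, 0, 0, 0, -87], [536, -461, 0, 0, 0, -87], [536, -461, 0, 0, 0, -87], [536, -461, 0, 0, 0, -87], [536, -461, 0, 0, 0, -87], [536, -461, 0, 0, 0, -87], [536, -461, 0, 0, 0, -87], [536, -461, 0, 0, 0, -87], [536, -461, 0, 0, 0, -87]],
  ],
  claw=0.5,
)

```text
time: 1.1
tool_pos: [0.4502, -0.1734, 0.231]
tool_rot: [0.0, 0.621, 0.784, -0.0]
contact_force: [1.3, 0.2, 0.1]
gripper_width: 0.748
grasp_force: 0.0
```

```bash
python3 -c "
from h import *
to([.5285,.3707,.17])"
```

```text
row [511.7 200.8  61. ] [ 0.   0.  -0.6] tcp [ 0.4502 -0.1734  0.231 ] t 1.1 F [1.3 0.2 0.1] w 63.6 0.0
```

Emit:
play_rows(
  steps=[
    [[512, 201, 10, 0, 0, -0.6], [512, 201, 10, 0, 0, -0.6], [512, 201, 10, 0, 0, -0.6], [512, 201, 10, 0, 0, -0.6], [512, 201, 10, 0, 0, -0.6], [512, 201, 10, 0, 0, -0.6], [512, 201, 10, 0, 0, -0.6], [512, 201, 10, 0, 0, -0.6], [512, 201, 10, 0, 0, -0.6], [512, 201, 10, 0, 0, -0.6], [512, 201, 10, 0, 0, -0.6], [512, 201, 10, 0, 0, -0.6]],
  ],
)

```text
time: 2.1
tool_pos: [0.5235, 0.3211, 0.2215]
tool_rot: [-0.0, 0.619, 0.785, -0.0]
contact_force: [0.6, -0.4, -0.2]
gripper_width: 0.753
grasp_force: 0.0
```

```bash
python3 -c "
from h import *
to([.5285,.3707,.12])"
```

```text
row [ 47.1  16.5 101.5] [-0.04  0.02 -0.32] tcp [0.5235 0.3211 0.2215] t 2.1 F [ 0.6 -0.4 -0.2] w 64.0 0.0
```

Emit:
play_rows(
  steps=[
    [[47, 16.5, 50, 0, 0, -0.3], [47, 16.5, 80, 0, 0, -0.3], [47, 16.5, 101, 0, 0, -0.3], [47, 16.5, 101, 0, 0, -0.3], [47, 16.5, 101, 0, 0, -0.3], [47, 16.5, 101, 0, 0, -0.3]],
  ],
)

```text
time: 2.6
tool_pos: [0.5299, 0.3684, 0.1229]
tool_rot: [0.0, 0.617, 0.787, 0.001]
contact_force: [-0.3, -0.6, -0.3]
gripper_width: 0.747
grasp_force: 0.0
```

Run:
```python
from h import *
p,d,c=grab("top")
cv2.imwrite("pics/c3.png",cv2.resize(p[150:290,190:360],None,fx=4,fy=4,interpolation=cv2.INTER_CUBIC))
q,d,c=grab("side")
cv2.imwrite("pics/c4.png",cv2.resize(q[120:320,200:400],None,fx=3,fy=3,interpolation=cv2.INTER_CUBIC))
to([.5285,.3707,.041])
```

```text
row [ 2.5 -2.4 83.9] [ 0.3  -0.07 -0.11] tcp [0.531  0.3687 0.1249] t 2.7 F [0.6 0.3 0.6] w 63.4 0.0
```

View pics/c4.png

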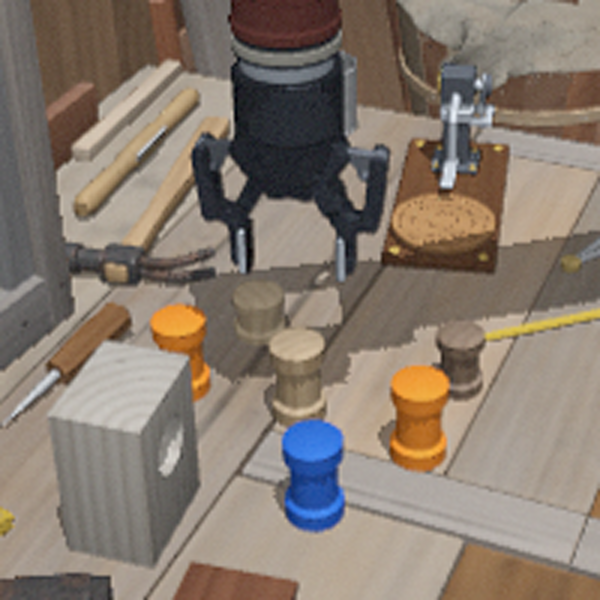

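Side view: the fingers (crop 245–345, 270) straddle the tall sleeve at crop (297,350), with neighbours clear. Settle and re-read.

Emit:
play_rows(
  steps=[
    [[0, 0, 0, 0, 0, 0], [0, 0, 0, 0, 0, 0], [0, 0, 0, 0, 0, 0]],
  ],
)

```text
time: 2.95
tool_pos: [0.5299, 0.3685, 0.1229]
tool_rot: [0.001, 0.617, 0.787, 0.001]
contact_force: [0.4, 0.0, 0.8]
gripper_width: 0.752
grasp_force: 0.0
```

Run:
```python
from h import *
to([.5285,.3707,.041])
```

```text
row [ 2.5 -1.  81.9] [ 0.14 -0.04 -0.08] tcp [0.5299 0.3685 0.1229] t 2.95 F [0.4 0.  0.8] w 64.0 0.0
```

Emit:
play_rows(
  steps=[
    [[2.4, -1, 25, 0, 0, 0], [2.4, -1, 50, 0, 0, 0], [2.4, -1, 72, 0, 0, 0], [2.4, -1, 82, 0, 0, 0], [2.4, -1, 82, 0, 0, 0], [2.4, -1, 82, 0, 0, 0], [2.4, -1, 82, 0, 0, 0]],
  ],
)

```text
time: 3.53
tool_pos: [0.5288, 0.3712, 0.0412]
tool_rot: [0.001, 0.617, 0.787, 0.001]
contact_force: [-0.1, -0.1, 0.0]
gripper_width: 0.745
grasp_force: 0.0
```

Emit:
play_rows(
  steps=[
    [[0, 0, 0, 0, 0, 0], [0, 0, 0, 0, 0, 0], [0, 0, 0, 0, 0, 0], [0, 0, 0, 0, 0, 0], [0, 0, 0, 0, 0, 0], [0, 0, 0, 0, 0, 0], [0, 0, 0, 0, 0, 0], [0, 0, 0, 0, 0, 0]],
  ],
  claw=-1,
)

```text
time: 4.2
tool_pos: [0.5288, 0.3713, 0.0415]
tool_rot: [0.001, 0.617, 0.787, 0.001]
contact_force: [-0.5, 0.0, 5.6]
gripper_width: 0.451
grasp_force: 59.8
```

Run:
```python
from h import *
to([.508,.096,.13])
```

```text
row [-262.3  -85.6  -88.9] [ 0.18 -0.05 -0.04] tcp [0.5288 0.3713 0.0415] t 4.2 F [-0.5  0.   5.6] w 38.3 59.8
```

Emit:
play_rows(
  steps=[
    [[0, 0, -20, 0, 0, 0], [0, 0, -50, 0, 0, 0], [0, 0, -80, 0, 0, 0], [0, 0, -89, 0, 0, 0], [0, 0, -89, 0, 0, 0], [0, 0, -89, 0, 0, 0]],
  ],
)

```text
time: 4.7
tool_pos: [0.5275, 0.3705, 0.128]
tool_rot: [0.0, 0.617, 0.787, 0.0]
contact_force: [0.5, -0.1, -0.3]
gripper_width: 0.446
grasp_force: 60.3
```

Run:
```python
from h import *
p,d,c=grab("side")
cv2.imwrite("pics/c5.png",cv2.resize(p[120:320,200:400],None,fx=3,fy=3,interpolation=cv2.INTER_CUBIC))
to([.508,.096,.13])
```

```text
row [-261.7  -83.4   -3.2] [-0.14  0.04 -0.05] tcp [0.5266 0.3701 0.1264] t 4.75 F [-0.1  0.7 -1.1] w 38.2 60.3
```

View pics/c5.png

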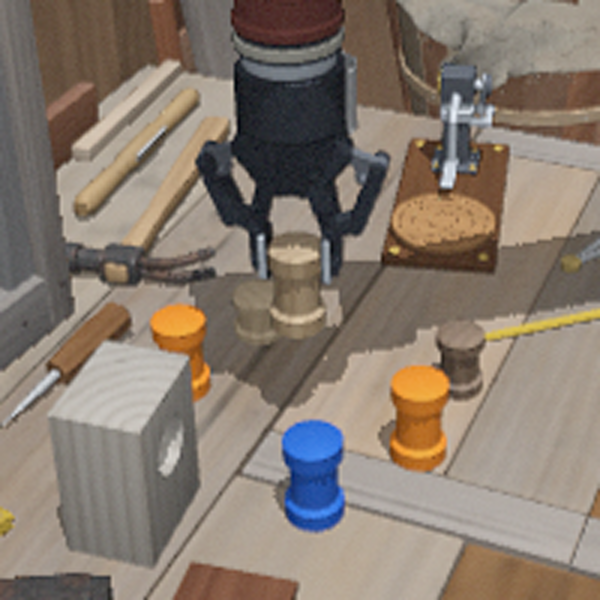

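Sleeve held upright at crop (295,290). Carry it over the turntable.

Emit:
play_rows(
  steps=[
    [[-35, -11, -3, 0, 0, 0], [-72, -23, -3, 0, 0, 0], [-110, -35, -3, 0, 0, 0], [-148, -47, -3, 0, 0, 0], [-186, -59, -3, 0, 0, 0], [-220, -70, -3, 0, 0, 0], [-245, -78, -3, 0, 0, 0], [-262, -84.5, -3, 0, 0, 0], [-262, -84.5, -3, 0, 0, 0], [-262, -84.5, -3, 0, 0, 0], [-262, -84.5, -3, 0, 0, 0], [-262, -84.5, -3, 0, 0, 0]],
  ],
)

```text
time: 5.75
tool_pos: [0.5075, 0.0968, 0.1302]
tool_rot: [-0.001, 0.617, 0.787, -0.0]
contact_force: [0.1, 0.7, -0.3]
gripper_width: 0.448
grasp_force: 60.4
```

Emit:
play_rows(
  steps=[
    [[0, 0, 0, 0, 0, 0], [0, 0, 0, 0, 0, 0], [0, 0, 0, 0, 0, 0], [0, 0, 0, 0, 0, 0]],
  ],
)

```text
time: 6.08
tool_pos: [0.508, 0.0964, 0.1312]
tool_rot: [0.0, 0.617, 0.787, 0.0]
contact_force: [0.3, -0.1, -0.3]
gripper_width: 0.449
grasp_force: 60.4
```

Run:
```python
from h import *
to([.508,.096,.066])
p,d,c=grab("side"); V=cloud(d,c); P=manip.state()["tool_pos"]
hsv=cv2.cvtColor(p,cv2.COLOR_BGR2HSV)
m=(abs(V[...,0]-P[0])<.04)&(abs(V[...,1]-P[1])<.04)&(V[...,2]>.06)&(V[...,2]<.2)
q=V[m]; print(len(q),P)
for z in np.arange(.06,.18,.006):
    s=q[(q[:,2]>=z)&(q[:,2]<z+.006)]
    if len(s): print(round(z,3),len(s),s[:,:2].min(0).round(4),s[:,:2].max(0).round(4))
u=proj([.508,.096,.09],c); print(u); u,v=u.astype(int)
cv2.imwrite("pics/c6.png",cv2.resize(p[v-60:v+50,u-70:u+70],None,fx=5,fy=5,interpolation=cv2.INTER_CUBIC)); print(u-70,v-60)
```

```text
row [-0.4 -0.1 65.2] [ 0.  0. -0.] tcp [0.508  0.0964 0.1312] t 6.0833 F [ 0.3 -0.1 -0.3] w 38.2 60.4
684 [0.50798652 0.09628907 0.13127494]
0.09 24 [0.4865 0.1001] [0.5275 0.1217]
0.096 31 [0.4854 0.0999] [0.5226 0.1229]
0.102 45 [0.4874 0.0873] [0.5258 0.1251]
0.108 27 [0.4896 0.0966] [0.5215 0.1176]
0.114 25 [0.4907 0.0981] [0.5208 0.1177]
0.12 25 [0.4903 0.0957] [0.5228 0.1166]
0.126 28 [0.4914 0.0975] [0.5223 0.1191]
0.132 31 [0.4791 0.0986] [0.5273 0.1162]
0.138 41 [0.4759 0.0918] [0.5379 0.1178]
0.144 41 [0.4731 0.095 ] [0.5327 0.1217]
0.15 53 [0.4729 0.0967] [0.5348 0.1219]
0.156 117 [0.4721 0.0796] [0.5348 0.1198]
0.162 26 [0.4741 0.0936] [0.5346 0.1155]
0.168 20 [0.4711 0.0941] [0.5384 0.1177]
0.174 35 [0.4691 0.094 ] [0.5473 0.1216]
[347.86867176 171.72076932]
277 111
```

View pics/c6.png

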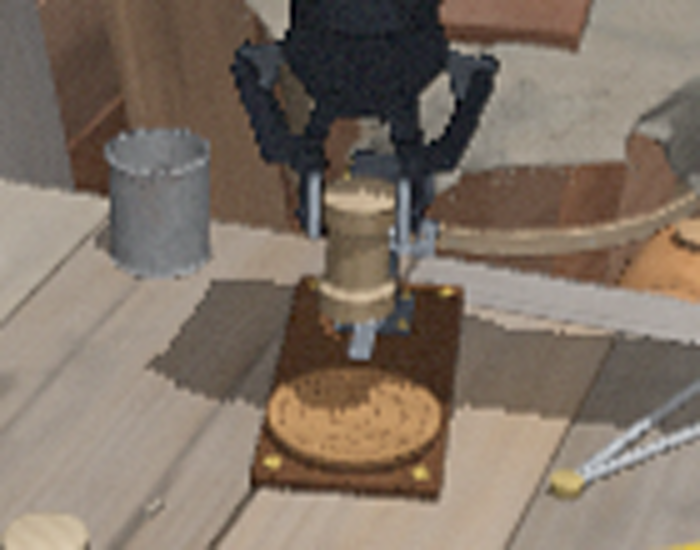

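The side view shows the sleeve hanging upright, foot at about z = 0.090, over the turntable. The gauge's rest tip is clear. Lower it until contact.

Emit:
play_rows(
  steps=[
    [[0, 0, 15, 0, 0, 0], [0, 0, 35, 0, 0, 0], [0, 0, 52, 0, 0, 0], [0, 0, 60, 0, 0, 0], [0, 0, 63, 0, 0, 0], [0, 0, 63, 0, 0, 0], [0, 0, 63, 0, 0, 0], [0, 0, 63, 0, 0, 0], [0, 0, 63, 0, 0, 0]],
  ],
)

```text
time: 6.88
tool_pos: [0.5089, 0.096, 0.0695]
tool_rot: [0.001, 0.617, 0.787, 0.001]
contact_force: [0.1, -0.3, -1.3]
gripper_width: 0.447
grasp_force: 60.4
```

Emit:
play_rows(
  steps=[
    [[0, 0, 1, 0, 0, 0], [0, 0, 1, 0, 0, 0], [0, 0, 1, 0, 0, 0]],
  ],
)

```text
time: 7.13
tool_pos: [0.5081, 0.096, 0.0675]
tool_rot: [0.0, 0.617, 0.787, 0.0]
contact_force: [0.4, 1.5, -0.8]
gripper_width: 0.448
grasp_force: 60.4
```

Emit:
play_rows(
  steps=[
    [[0, 0, 1, 0, 0, 0], [0, 0, 1, 0, 0, 0], [0, 0, 1, 0, 0, 0]],
  ],
)

```text
time: 7.38
tool_pos: [0.5079, 0.096, 0.0661]
tool_rot: [-0.0, 0.617, 0.787, -0.0]
contact_force: [-0.8, 0.2, -0.8]
gripper_width: 0.453
grasp_force: 60.4
```

Emit:
play_rows(
  steps=[
    [[0, 0, 1, 0, 0, 0], [0, 0, 1, 0, 0, 0], [0, 0, 1, 0, 0, 0]],
  ],
)

```text
time: 7.63
tool_pos: [0.5082, 0.096, 0.0656]
tool_rot: [0.0, 0.617, 0.787, 0.0]
contact_force: [-0.8, -0.0, 2.6]
gripper_width: 0.447
grasp_force: 60.6
```

Emit:
play_rows(
  steps=[
    [[0, 0, 0.5, 0, 0, 0], [0, 0, 0.5, 0, 0, 0], [0, 0, 0.5, 0, 0, 0]],
  ],
)

```text
time: 7.88
tool_pos: [0.5083, 0.0959, 0.0655]
tool_rot: [0.0, 0.617, 0.787, 0.0]
contact_force: [-2.4, -0.1, 5.5]
gripper_width: 0.447
grasp_force: 61.0
```

Emit:
play_rows(
  steps=[
    [[0, 0, -0.4, 0, 0, 0], [0, 0, -0.4, 0, 0, 0], [0, 0, -0.4, 0, 0, 0]],
  ],
)

```text
time: 8.13
tool_pos: [0.5082, 0.096, 0.0655]
tool_rot: [0.0, 0.617, 0.787, 0.0]
contact_force: [-1.2, -0.3, 5.1]
gripper_width: 0.447
grasp_force: 60.9
```

Emit:
play_rows(
  steps=[
    [[0, 0, 0, 0, 0, 0], [0, 0, 0, 0, 0, 0], [0, 0, 0, 0, 0, 0], [0, 0, 0, 0, 0, 0], [0, 0, 0, 0, 0, 0], [0, 0, 0, 0, 0, 0], [0, 0, 0, 0, 0, 0]],
  ],
  claw=0.5,
)

```text
time: 8.72
tool_pos: [0.5079, 0.096, 0.065]
tool_rot: [-0.0, 0.617, 0.787, -0.0]
contact_force: [-0.0, 0.0, 0.7]
gripper_width: 0.751
grasp_force: 0.0
```

Emit:
play_rows(
  steps=[
    [[0, 0, -10, 0, 0, 0], [0, 0, -30, 0, 0, 0], [0, 0, -60, 0, 0, 0], [0, 0, -95, 0, 0, 0], [0, 0, -130, 0, 0, 0], [0, 0, -150, 0, 0, 0], [60, 0, -150, 0, 0, 0], [100, 0, -150, 0, 0, 0], [140, 0, -150, 0, 0, 0], [140, 0, -150, 0, 0, 0]],
  ],
)

```text
time: 9.55
tool_pos: [0.4733, 0.2356, 0.2165]
tool_rot: [-0.0, 0.616, 0.788, 0.001]
contact_force: [1.0, 0.2, -0.1]
gripper_width: 0.745
grasp_force: 0.0
```

Run:
```python
from h import *
p,d,c=grab("top"); W=cloud(d,c)
q=W[190:250,340:400].reshape(-1,3); q=q[(q[:,2]>.086)&(q[:,2]<.102)&(abs(q[:,0]-.508)<.035)]
print(len(q),np.median(q,0),(q.min(0)+q.max(0))/2,np.ptp(q,axis=0)); 
cv2.imwrite("pics/c7.png",cv2.resize(p[165:255,335:450],None,fx=6,fy=6,interpolation=cv2.INTER_CUBIC))
to([.539,-.030,.2])
```

```text
132 [0.51196548 0.08828158 0.09421992] [0.5103219  0.08908775 0.09398744] [0.03986837 0.0283918  0.00955285]
row [-274.4   -0.8   15.6] [ 0.07 -0.14  0.22] tcp [0.4731 0.2363 0.2163] t 9.6 F [-1.5  1.3 -0. ] w 64.1 0.0
```

View pics/c7.png

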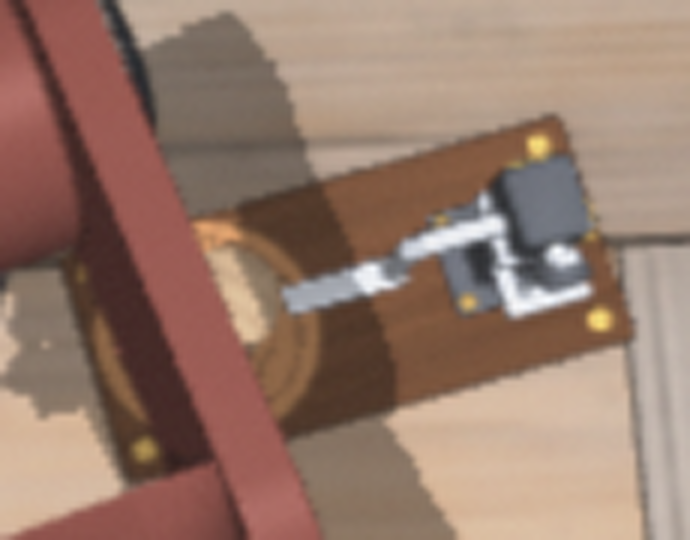

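The arm hides half the sleeve (crop 240,290); it stands upright. Move over the post and look again.

Emit:
play_rows(
  steps=[
    [[-40, 0, 0, 0, 0, 0], [-80, 0, 0, 0, 0, 0], [-120, 0, 0, 0, 0, 0], [-160, 0, 0, 0, 0, 0], [-200, 0, 0, 0, 0, 0], [-240, -1, 4, 0, 0, 0], [-262, -1, 8, 0, 0, 0], [-274, -1, 16, 0, 0, 0.2], [-274, -1, 16, 0, 0, 0.2], [-274, -1, 16, 0, 0, 0.2], [-274, -1, 16, 0, 0, 0.2], [-274, -1, 16, 0, 0, 0.2]],
  ],
  claw=1,
)

```text
time: 10.6
tool_pos: [0.5389, -0.0331, 0.1995]
tool_rot: [0.0, 0.618, 0.786, 0.0]
contact_force: [-0.2, -0.5, 0.3]
gripper_width: 1.002
grasp_force: 0.0
```

Run:
```python
from h import *
p,d,c=grab("top"); W=cloud(d,c)
q=W[185:255,335:410].reshape(-1,3); q=q[(q[:,2]>.086)&(q[:,2]<.102)&(abs(q[:,0]-.508)<.035)&(abs(q[:,1]-.096)<.035)]
print(len(q),np.median(q,0),(q.min(0)+q.max(0))/2,np.ptp(q,axis=0)); 
s,ds,cs=grab("side"); u,v=proj([.525,.03,.09],cs).astype(int)
a=cv2.resize(p[170:255,335:450],(575,425)); a=cv2.copyMakeBorder(a,0,0,0,25,0)
a=cv2.resize(p[180:250,340:440],(500,350),interpolation=cv2.INTER_CUBIC)
b=cv2.resize(s[v-75:v+65,u-35:u+25],(257,600),interpolation=cv2.INTER_CUBIC)
im=np.zeros((600,800,3),np.uint8); im[:350,:500]=a; im[:,510:767]=b
cv2.imwrite("pics/c8.png",im); print(u,v)
to([.539,-.030,.081])
```

```text
248 [0.50863854 0.09593684 0.09380675] [0.50950188 0.0955877  0.09311173] [0.04210256 0.04156077 0.01358892]
349 160
row [  3.1   0.7 118.5] [ 0.04  0.01 -0.14] tcp [ 0.539  -0.0332  0.1995] t 10.7 F [-0.2 -0.3 -0.4] w 85.2 0.0
```

View pics/c8.png

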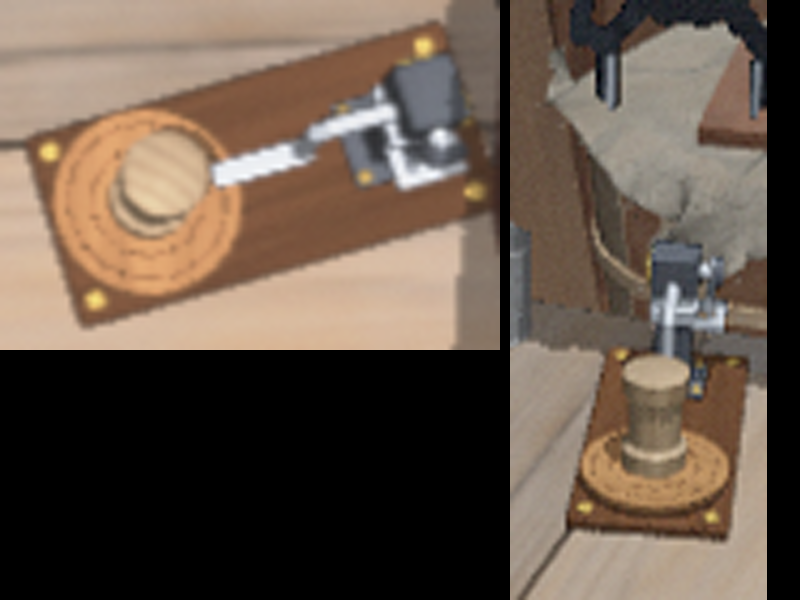

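The sleeve stands upright and centred: top at (0.509, 0.096) against turntable (0.508, 0.096). The head is at crop (430,85) and the button is clear on its -x side. Go down to the head.

Emit:
play_rows(
  steps=[
    [[3, 0.5, 15, 0, 0, 0], [3, 0.5, 40, 0, 0, 0], [3, 0.5, 65, 0, 0, 0], [3, 0.5, 90, 0, 0, 0], [3, 0.5, 110, 0, 0, 0], [3, 0.5, 120, 0, 0, 0], [3, 0.5, 120, 0, 0, 0], [3, 0.5, 120, 0, 0, 0], [3, 0.5, 120, 0, 0, 0], [3, 0.5, 120, 0, 0, 0], [3, 0.5, 120, 0, 0, 0]],
  ],
)

```text
time: 11.62
tool_pos: [0.5399, -0.0315, 0.0808]
tool_rot: [0.001, 0.618, 0.786, 0.001]
contact_force: [-0.8, -0.5, 0.8]
gripper_width: 0.999
grasp_force: 0.0
```

Run:
```python
from h import *
to([.539,-.030,.079])
```

```text
row [ 1.7 -0.5  1.8] [ 0.16  0.07 -0.24] tcp [ 0.5399 -0.0315  0.0808] t 11.6167 F [-0.8 -0.5  0.8] w 84.9 0.0
```

Emit:
play_rows(
  steps=[
    [[1, -0.3, 1, 0, 0, 0], [1, -0.3, 1, 0, 0, 0], [1, -0.3, 1, 0, 0, 0]],
  ],
)

```text
time: 11.87
tool_pos: [0.5382, -0.0305, 0.0783]
tool_rot: [0.0, 0.618, 0.786, 0.0]
contact_force: [0.3, -0.4, -0.5]
gripper_width: 1.005
grasp_force: 0.0
```

Emit:
play_rows(
  steps=[
    [[0, 0, 0, 0, 0, 0], [0, 0, 0, 0, 0, 0], [0, 0, 0, 0, 0, 0], [0, 0, 0, 0, 0, 0], [0, 0, 0, 0, 0, 0], [0, 0, 0, 0, 0, 0], [0, 0, 0, 0, 0, 0], [0, 0, 0, 0, 0, 0], [0, 0, 0, 0, 0, 0], [0, 0, 0, 0, 0, 0]],
  ],
  claw=-1,
)

```text
time: 12.7
tool_pos: [0.5359, -0.031, 0.0786]
tool_rot: [-0.002, 0.618, 0.786, -0.003]
contact_force: [-8.5, -0.8, 9.5]
gripper_width: 0.517
grasp_force: 65.2
```

Run:
```python
from h import *
to([.539,-.030,.079])
s=manip.state();M=rot(s["tool_rot"]);print("F tool",M.T@s["contact_force"],s["ft_torque"])
```

```text
row [ 0.2  3.2 -0.4] [-0.42 -0.03 -0.2 ] tcp [ 0.5359 -0.031   0.0786] t 12.7 F [-8.5 -0.8  9.5] w 43.9 65.2
F tool [ 1.20171677 -8.50534964 -9.47659279] [-0.45524347  2.36854954  0.03292673]
```

Emit:
play_rows(
  steps=[
    [[0, -1, 0, 0, 0, 0], [0, -2, 0, 0, 0, 0], [0, -2.5, 0, 0, 0, 0], [0, -2.5, 0, 0, 0, 0], [0, -2.5, 0, 0, 0, 0]],
  ],
)

```text
time: 13.12
tool_pos: [0.5359, -0.031, 0.0785]
tool_rot: [-0.0, 0.618, 0.786, -0.0]
contact_force: [1.8, 1.9, 4.8]
gripper_width: 0.515
grasp_force: 70.7
```

Emit:
play_rows(
  steps=[
    [[0, 0, -1, 0, 0, 0], [0, 0, -2, 0, 0, 0], [0, 0, -3, 0, 0, 0], [0, 0, -3, 0, 0, 0], [0, 0, -3, 0, 0, 0]],
  ],
)

```text
time: 13.53
tool_pos: [0.5359, -0.031, 0.0803]
tool_rot: [0.0, 0.618, 0.786, 0.0]
contact_force: [7.0, 0.7, -3.2]
gripper_width: 0.515
grasp_force: 71.0
```

Emit:
play_rows(
  steps=[
    [[0, 0.7, -1, 0, 0, 0], [0, 0.7, -3, 0, 0, 0], [0, 0.7, -5, 0, 0, 0], [0, 0.7, -5, 0, 0, 0], [0, 0.7, -5, 0, 0, 0], [0, 0.7, -5, 0, 0, 0]],
  ],
)

```text
time: 14.03
tool_pos: [0.5359, -0.031, 0.0852]
tool_rot: [-0.0, 0.618, 0.786, -0.0]
contact_force: [4.5, -0.8, -4.3]
gripper_width: 0.518
grasp_force: 69.4
```

Emit:
play_rows(
  steps=[
    [[0, 0.4, -3, 0, 0, 0], [0, 0.4, -8, 0, 0, 0], [0, 0.4, -13, 0, 0, 0], [0, 0.4, -18, 0, 0, 0], [0, 0.4, -23, 0, 0, 0], [0, 0.4, -28, 0, 0, 0], [0, 0.4, -31, 0, 0, 0], [0, 0.4, -33, 0, 0, 0], [0, 0.4, -33, 0, 0, 0], [0, 0.4, -33, 0, 0, 0], [0, 0.4, -33, 0, 0, 0], [0, 0.4, -33, 0, 0, 0]],
  ],
)

```text
time: 15.03
tool_pos: [0.5359, -0.031, 0.1186]
tool_rot: [-0.001, 0.618, 0.786, -0.001]
contact_force: [-4.4, -3.6, -2.4]
gripper_width: 0.519
grasp_force: 67.1
```

Run:
```python
from h import *
to([.5359,-.031,.1185])
s,d,c=grab("side"); V=cloud(d,c)
g=np.array([.5389,-.030]); xd=np.array([np.cos(GY),np.sin(GY)]); yd=np.array([-xd[1],xd[0]])
a=(V[...,:2]-g)@xd; b=(V[...,:2]-g)@yd
m=(abs(a)<.007)&(b>.07)&(b<.105)&(V[...,2]>.055)&(V[...,2]<.1); print("rest z",np.percentile(V[m][:,2],[10,50,90]),m.sum())
p,d,c2=grab("top"); W=cloud(d,c2); a=(W[...,:2]-g)@xd; b=(W[...,:2]-g)@yd
m=(abs(a)<.006)&(b>.062)&(b<.098)&(W[...,2]>.055)&(W[...,2]<.11); print("rest z top",np.percentile(W[m][:,2],[10,50,90]),m.sum())
m=(abs(a)<.02)&(b>.11)&(b<.15)&(W[...,2]>.085)&(W[...,2]<.11); print("sleeve top",np.percentile(W[m][:,2],[10,50,90]),m.sum(),W[m].mean(0))
u,v=proj([.535,-.01,.095],c).astype(int)
cv2.imwrite("pics/c9.png",cv2.resize(s[v-40:v+35,u-35:u+35],None,fx=8,fy=8,interpolation=cv2.INTER_CUBIC)); print(u,v)
np.savez("f.npz",p=p,d=d)
```

```text
row [-0.  -0.   0.1] [-0.14 -0.01 -0.25] tcp [ 0.5359 -0.031   0.1186] t 15.0333 F [-4.4 -3.6 -2.4] w 44.1 67.1
rest z [0.08293424 0.08394853 0.08481159] 19
rest z top [0.08173708 0.08413872 0.0860952 ] 68
sleeve top [0.09095409 0.09393778 0.09668057] 238 [0.50778427 0.09640822 0.09375262]
351 151
```

View pics/c9.png

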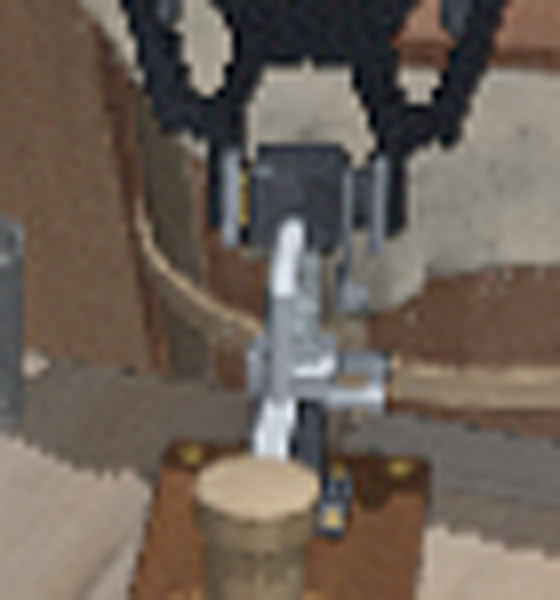

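The side crop shows the head (300,195) pinched between the pads, with the button in and the bar drawn out. The rest is at z = 0.084 in both cameras, so the arm is 40 mm up. The sleeve stands at (0.508, 0.096). Hold for a moment to confirm it isn't slipping.

Emit:
play_rows(
  steps=[
    [[0, 0, 0, 0, 0, 0], [0, 0, 0, 0, 0, 0], [0, 0, 0, 0, 0, 0], [0, 0, 0, 0, 0, 0], [0, 0, 0, 0, 0, 0], [0, 0, 0, 0, 0, 0]],
  ],
)

```text
time: 15.63
tool_pos: [0.5359, -0.031, 0.1186]
tool_rot: [-0.001, 0.618, 0.786, -0.001]
contact_force: [-4.1, -3.6, -2.7]
gripper_width: 0.52
grasp_force: 67.0
```

Run:
```python
from h import *
g=np.array([.5389,-.030]); xd=np.array([np.cos(GY),np.sin(GY)]); yd=np.array([-xd[1],xd[0]])
L=[]
for i in range(3):
    p,d,c2=grab("top"); W=cloud(d,c2); a=(W[...,:2]-g)@xd; b=(W[...,:2]-g)@yd
    m=(abs(a)<.006)&(b>.062)&(b<.098)&(W[...,2]>.07)&(W[...,2]<.1); L.append(np.median(W[m][:,2]))
print(L); to([.5359,-.031,.1185])
if abs(np.mean(L)-.084)<.0015: print(order.job_done())
```

```text
[np.float64(0.0841003757327572), np.float64(0.08472854822246367), np.float64(0.08413150732581087)]
row [-0.  -0.   0.1] [-0.14 -0.02 -0.25] tcp [ 0.5359 -0.031   0.1186] t 15.7833 F [-4.6 -3.5 -2.4] w 43.7 67.0
the job is handed in; nothing more can be done
None
```

The tall sleeve stands upright and released, centred on the turntable to within about 1 mm; the gauge arm is drawn up 40 mm (rest measured at 84 mm) and still gripped by its head, the other two sleeves were left alone, and the job was handed in at 15.8 s.

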